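# Load the white reference disc into the colour meter

### The job

On the lab's colour meter, push the white reference disc across the deck with the fingertips until it drops into the red-ringed measuring well and lies flat in it, then push the blue cover by its yellow tab until it is fully closed over the well. Pick nothing up: slide the disc, never lift it off the deck, and leave the dark disc and everything else where they are.

Things in the scene. Friction and masses are not known exactly. Their poses are not given: they have to be found in the camera images.
- meter: Fixed colour meter, a flat grey box 250 (x) by 300 mm (y); its top, the deck, is 30 mm above the bench. Origin on the bench under the well's centre; the box spans -125 to +125 mm in its x, -125 to +175 mm in its y. +x is the far side (turned up to 0.35 rad). On the deck stand a rail 11 mm high (x 38 to 46, y -38 to 148 mm) and a white pod 22 mm high (x 75 to 115, y -115 to -10 mm)
- well (a point): Centre of the mouth of the measuring well, level with the deck (30 mm above the bench): a round flat-bottomed recess 48 mm in diameter and 8 mm deep with a dark grey floor, inside a thin painted red ring. Axes parallel to meter
- white_disc: Loose white disc, 44 mm in diameter, 8 mm thick, 28 to 56 g. Origin at the centre of its underside. It starts flat on the deck on the near (-x) side of the well, 80 to 120 mm from it (centres); its underside is 30 mm above the bench there, 22 mm when it lies in the well, its top then flush with the deck
- dark_disc: Loose black disc of the same size, also flat on the deck on the near side of the well, about 75 mm or more from the white one (centre to centre). Not to be used
- cover (a joint): Sliding blue cover plate, 60 by 60 by 4 mm, underside 1.5 mm above the deck, running along the meter's y. In m: 0 parked at the +y side (plate from y = 55 to 115 mm), grows as it slides towards -y, 0.085 at the stop, fully closed. Starts at 0 to 0.012. Moves against about 1.5 N of friction and stays where it is left
- cover_tab (a point): Middle of the top edge of the yellow tab on the cover: 44 mm long along the meter's x, 8 mm thick along its y, top 29.5 mm above the deck, lower edge about 3.5 mm above it. It stands near the cover's +y edge, 22 mm from the plate's middle. Moves with the cover; axes parallel to meter
- marker: Bystander: black-and-grey marker pen, 127 mm long, 12 mm thick, lying on the far part of the deck along the meter's y. Origin near its middle, underside
- rack: Bystander: blue tube rack with a yellow grid top, 110 by 200 by 88 mm, with blue-capped tubes up to 142 mm high, on the bench to the robot's left. Origin under its centre
- tube_a: Bystander: clear tube with a blue cap, 34 mm across, 115 mm high, standing at the left. Origin under its centre
- tube_b: Bystander: another such tube, standing at the far left. Origin under its centre
- red_bin: Bystander: open red bin 160 by 110 by 75 mm at the right. Origin under its centre
- beaker: Bystander: glass beaker 70 mm across, 90 mm high, near the robot at the right. Origin under its centre
- petri: Bystander: two stacked clear dishes, 94 mm across, 34 mm high, at the far right. Origin under its centre
Not all that is in view belongs to the job. Of the things that look like the white_disc, the smallest one is meant.

How it is judged:
By the outcome, as a careful person would: the job done as asked, in the order asked, and still so for the second after the job is handed in, with the robot touching nothing.
It also fails if it takes over 46 s, if anything falls off the work surface, if the arm or the gripper's body presses on something with over 40 N, if the wrist force passes 120 N, or if a joint passes its speed limit or range.

### The arm

A 7-joint arm with a two-finger parallel gripper is mounted at the origin on the work surface. World frame = base frame: x ahead of the robot, y to its left, z up, the work surface at z = 0. Lengths are in m, angles in rad, forces in N, time in s.
With the tool pointing down it reaches from about 0.4 to 0.85 m from the base axis. Payload 4.5 kg.
Tool frame: the origin (TCP) lies midway between the tips of the shut fingers; the grasp point (between the pads) lies 19 mm behind it; x points along the fingers, y is the direction in which the jaws open and shut, and the axes are right-handed (so a half turn about x gives the same grasp; the last joint's range is limited). The gripper opens to 88 mm and grips with 3 to 60 N. Pads are 18 mm wide; open, the fingers measure 123 mm over their backs; the gripper's body (75 mm by 187 mm) begins 45 mm behind the grasp point.
Start: joints at [-1.172, 0.689, -0.195, 1.565, 0.157, 0.902, -0.215], TCP at [0.223, 0.584, 0.239] pointing down, gripper open.
Joint ranges: [-3.01, 3.01], [-0.46, 2.08], [-1.47, 1.51], [0.13, 2.56], [-1, 4.14], [0.04, 2.09], [-2.66, 2.66]. Speed limits (rad/s): [2.57, 2.57, 3.14, 3.14, 3.14, 3.14, 3.14].

### API

Orientations are given as a unit quaternion [x, y, z, w].
In Python, from plant import r gives the robot as it stands.
- The arm moves only by the tool arm_command, never from a script. Its argument "plan" is a list of rows, each a list of 5 numbers: the finger opening in m, from 0 to 0.0881, then the shift along the tool's x, y, z in m, then the turn about the tool's x in rad. In form: [[grip, dx, dy, dz, roll], ...]. A call has 1 to 12 rows; each row shifts and turns the commanded pose from where the row before left it, along the tool's axes as they then stand; what a row does not reach is not made up. A row lasts 1/8 s, in which the tool goes at most 62.5 mm and 10.7 degrees, less where a joint would pass 70% of its speed; a pose out of reach is approached as far as the arm can. A call is refused whole if a number of a shift passes 0.0625 or a number of a turn 0.188, either way. A call with a gripper value outside its range is refused whole. The fingers move at their own pace and stop on an object; "force" is the grip in N (left out, the last holds). Time passes only in rows, so rows that do not move let the fingers close. It gives the time, the measured TCP pose, the force and the opening at its end, in the units of the state.
- r.get_state(): the state, without advancing time (a new reading comes with each control period).
- r.snapshot(name): name is "scene" or "top" or "wrist"; returns (picture, depth): 480x640x3 uint8, red, green, blue; 480x640 float32, m along the optical axis (not along the pixel's ray), 0 where there is no reading.
- r.calibration(name): a dict with "fx", "fy", "cx", "cy" (pixels), "eye" and "orientation" of the camera in the world; the wrist camera has in their place "mount" (4x4, takes a point from camera to tool coordinates, whose origin is the TCP and whose axes are the tool frame's). Camera axes: x right, y down, z forward; pixel columns grow to the right and rows downward; lengths in m; the calibration is good to about 2 mm. The wrist camera is an equidistant fisheye: a pixel r from the principal point sees the ray r / f radians off the axis. A picture is of the moment at which its call begins: read the wrist's pose just before it. calibration takes no time and is no camera call.
- r.finish_job(): hands the job in, once; it reports no verdict.
The state is a dict: "clock": time; "q": joint angles; "qd": joint speeds; "joint_torque": joint torques, N m; "tool_pos": TCP position; "eef_rot": TCP orientation; "contact_force": force on the tool from outside, world axes, zero at the start; "moment": the same for the moment, N m; "opening": opening from 0.0 (shut) to 1.0 (fully open).
Only numpy, scipy, OpenCV 4.12 (cv2) and the standard library are available. Lean on these libraries where they do the work, as an engineer would, in place of code of your own. Each camera call takes 0.05 s, during which the arm holds its last target.

## Working session

There is one attempt and no reset: what is moved stays moved. The work goes in short steps, Python scripts to look and compute and a tool call to move; the robot and the scene stay as the last step left them, time stands still between calls to the robot, and variables do not carry over. Pictures are saved under pics/ and viewed, and the job is handed in when it is done.

Besides the shell and the picture viewer there is one more tool, called in YAML: its name, and indented under it one key for each argument. arm_command: Moves the arm, as the interface text tells. Its arguments: {"type":"object","properties":{"plan":{"type":"array","items":{"type":"array","items":{"type":"number"}}},"force":{"type":"number"}},"required":["plan"]}

```bash
ls; mkdir -p pics; python3 - <<'E'
from plant import r
import cv2,numpy as np
s=r.get_state();print(s)
for n in("scene","top","wrist"):
    c=r.calibration(n);print(n,c)
    p,d=r.snapshot(n);cv2.imwrite(f"pics/{n}0.png",p[:,:,::-1]);np.save(f"pics/{n}0.npy",d)
E
```

```text
pics
{'clock': 0.0, 'q': array([-1.17220523,  0.68997339, -0.1944994 ,  1.5663226 ,  0.15730556,
        0.90249827, -0.2150681 ]), 'qd': array([ 8.74576809e-04, -5.51051337e-04,  8.89416625e-04,  5.61915018e-04,
       -4.63444619e-04, -6.41981781e-05,  2.47760485e-04]), 'joint_torque': array([ 6.43450985e-04, -5.27573776e+01, -1.26631949e+00, -1.53425556e+01,
       -5.25580219e-02,  6.87001608e-03,  1.67842209e-04]), 'tool_pos': array([0.22280462, 0.58327252, 0.23792199]), 'eef_rot': array([ 0.12758556,  0.69544903, -0.12885912,  0.69531856]), 'contact_force': array([ 0.39393045,  1.03924204, -0.25451963]), 'moment': array([0.05173727, 0.02797993, 0.06436607]), 'opening': 0.9987492717825718}
scene {'fx': 588.908443438033, 'fy': 588.908443438033, 'cx': 325.1634923066947, 'cy': 248.07484242921345, 'eye': array([1.19685738, 0.8542721 , 1.06897374]), 'orientation': array([ 0.29699567,  0.8698849 , -0.37391258, -0.1236253 ])}
top {'fx': 502.91250371104906, 'fy': 502.91250371104906, 'cx': 312.22295817212733, 'cy': 246.38556957394817, 'eye': array([ 0.39204545, -0.00645884,  1.1927867 ]), 'orientation': array([-0.70548204,  0.70620636, -0.04186274,  0.04260492])}
wrist {'fx': 371.64829954431775, 'fy': 371.64829954431775, 'cx': 320.15329888381063, 'cy': 236.7834389309862, 'mount': array([[ 1.89521024e-03, -3.12989782e-01,  9.49754602e-01,
        -1.45846980e-01],
       [ 9.99998198e-01,  6.99412379e-04, -1.76498002e-03,
         5.01204912e-04],
       [-1.11849413e-04,  9.49756236e-01,  3.12990544e-01,
        -8.15239803e-02],
       [ 0.00000000e+00,  0.00000000e+00,  0.00000000e+00,
         1.00000000e+00]])}
```

View pics/top0.png

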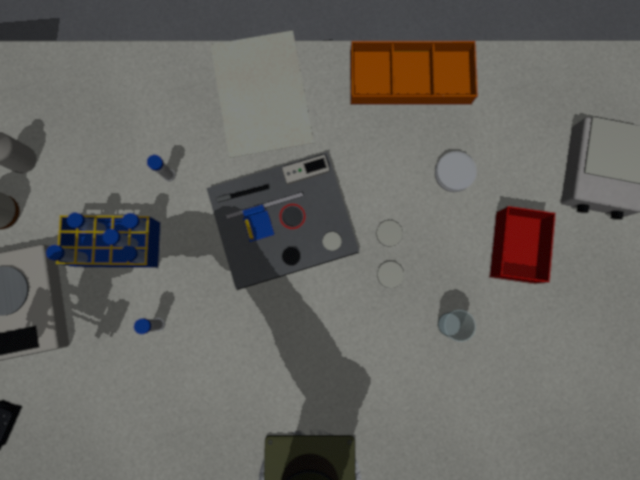

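View pics/scene0.png

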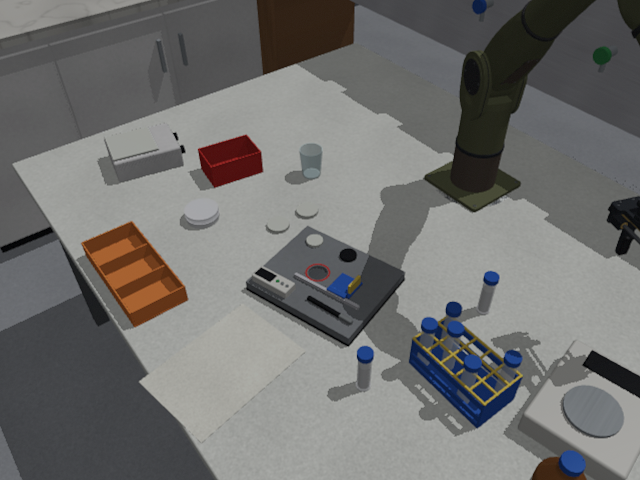

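The top view shows the red ring at about (292,216), the white disc on the deck at (332,241), the dark disc at (291,256), the blue cover at (258,222) and the yellow tab at (249,229). The two larger pale discs at (390,233) and (390,273) are on the bench, so they're decoys. Next I measure these positions.

```bash
cat > h.py <<'E'
import cv2,numpy as np
from scipy.spatial.transform import Rotation as R
from plant import r
def ray(n,uv):
    c=r.calibration(n);u,v=uv
    d=np.array([(u-c['cx'])/c['fx'],(v-c['cy'])/c['fy'],1.])
    return np.array(c['eye']),R.from_quat(c['orientation']).apply(d)
def plane(n,uv,z):
    e,d=ray(n,uv);return e+d*(z-e[2])/d[2]
def proj(n,P):
    c=r.calibration(n);q=R.from_quat(c['orientation']).inv().apply(np.asarray(P)-c['eye'])
    return np.array([c['fx']*q[0]/q[2]+c['cx'],c['fy']*q[1]/q[2]+c['cy']])
def blobs(m,amin=20):
    n,l,s,c=cv2.connectedComponentsWithStats(m.astype(np.uint8))
    return [(c[i].round(2),s[i]) for i in range(1,n) if s[i][4]>=amin]
E
cat > m.py <<'E'
from h import *
import sys
def measure(n,im,roi):
    hsv=cv2.cvtColor(im,cv2.COLOR_RGB2HSV).astype(int);H,S,V=hsv[...,0],hsv[...,1],hsv[...,2]
    k=np.zeros(H.shape,bool);x0,y0,x1,y1=roi;k[y0:y1,x0:x1]=1
    ms=dict(red=(((H<10)|(H>170))&(S>90)&(V>60),.030),blue=((H>105)&(H<130)&(S>130)&(V>60),.0355),yel=((H>15)&(H<35)&(S>110)&(V>60),.0595),white=((S<45)&(V>125),.038),black=((V<35),.038))
    for a,(m,z) in ms.items():
        for c,s in blobs(m&k,15):
            print(n,a,c,s,plane(n,c,z).round(4))
if __name__=="__main__":
    measure("top",cv2.imread("pics/top0.png")[:,:,::-1].copy(),(205,150,362,292))
    measure("scene",cv2.imread("pics/scene0.png")[:,:,::-1].copy(),(245,225,405,345))
E
python3 m.py
python3 - <<'E'
import cv2
a=cv2.imread("pics/top0.png")[140:300,195:375];cv2.imwrite("pics/tc.png",cv2.resize(a,None,fx=4,fy=3.7,interpolation=2))
a=cv2.imread("pics/scene0.png")[215:350,240:410];cv2.imwrite("pics/sc.png",cv2.resize(a,None,fx=4,fy=4,interpolation=2))
E
```

```text
top red [291.94 216.22] [279 203  27  27 222] [0.603  0.0422 0.03  ]
top blue [258.87 221.44] [243 205  31  35 671] [0.5898 0.119  0.0355]
top yel [248.35 228.38] [245 220   8  18  68] [0.5697 0.1402 0.0595]
top white [226.15 164.34] [205 150  63  33 688] [0.7259 0.1976 0.038 ]
top white [310.25 150.96] [305 150  15   5  28] [ 0.7582 -0.0009  0.038 ]
top white [338.1  152.13] [332 150  15   7  61] [ 0.7553 -0.0667  0.038 ]
top white [354.14 171.51] [341 153  21  36 354] [ 0.7082 -0.1042  0.038 ]
top white [206.81 159.38] [205 156   4   7  16] [0.738  0.2435 0.038 ]
top white [342.52 163.09] [335 157  13  14  89] [ 0.7286 -0.077   0.038 ]
top white [248.58 165.63] [247 162   4   9  19] [0.7227 0.1446 0.038 ]
top white [295.26 176.12] [288 173  16   7  50] [0.6972 0.0344 0.038 ]
top white [205.79 201.  ] [205 193   4  16  33] [0.6379 0.2435 0.038 ]
top white [348.   200.44] [346 194   6  14  27] [ 0.6388 -0.0891  0.038 ]
top white [356.75 200.2 ] [352 197  10   9  55] [ 0.6394 -0.1095  0.038 ]
top white [357.48 215.98] [351 210  11  17  64] [ 0.602  -0.1108  0.038 ]
top white [331.56 2
[... 976 characters left out ...]
  12 155] [ 0.5456 -0.0509  0.038 ]
scene white [402.97 265.64] [401 259   4  13  33] [0.4308 0.159  0.038 ]
scene white [310.66 281.13] [295 273  32  17  87] [0.6409 0.0615 0.038 ]
scene white [400.95 299.14] [396 281   9  36 225] [0.5094 0.2365 0.038 ]
scene white [274.73 327.41] [ 245  293   89   52 2324] [0.7879 0.1257 0.038 ]
scene white [362.43 339.43] [351 330  24  15 185] [0.6553 0.2709 0.038 ]
scene black [347.72 254.94] [340 249  16  13 170] [0.5141 0.0463 0.038 ]
scene black [265.05 274.13] [256 268  19  13 127] [ 0.7144 -0.0253  0.038 ]
scene black [325.37 314.68] [247 279 157  66 318] [0.6765 0.1658 0.038 ]
scene black [322.88 306.14] [307 296  33  22 166] [0.6655 0.1421 0.038 ]
```

View pics/tc.png

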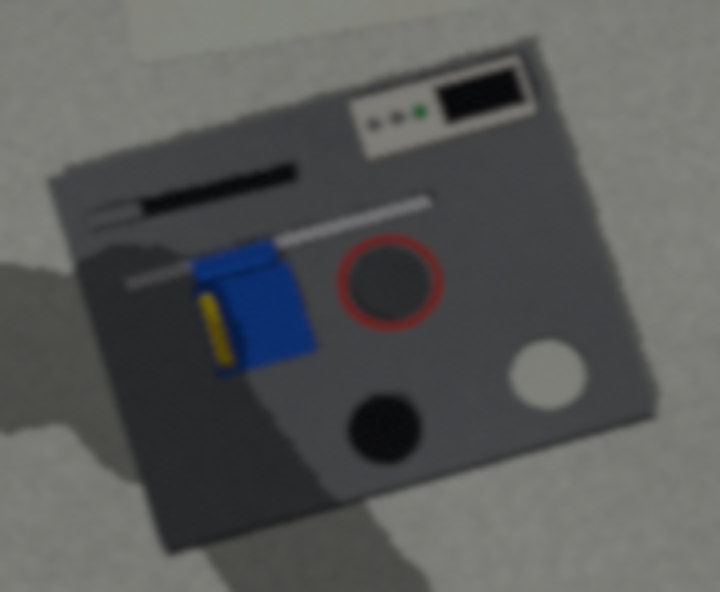

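View pics/sc.png

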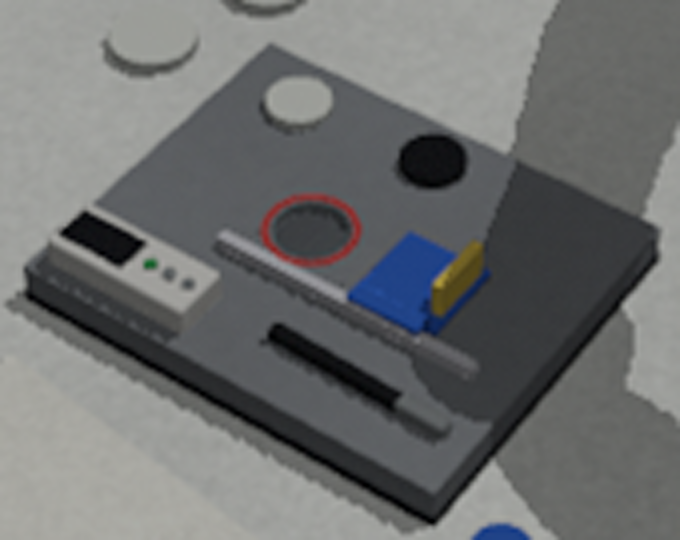

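```bash
python3 - <<'E'
from h import *
f=lambda p:(p[0]/4+195-.4,p[1]/3.7+140-.4)
for a,b,z in [((168,552),(657,417),.03),((127,283),(430,202),.041),((55,178),(535,40),.03),((657,417),(535,40),.03),((168,552),(55,178),.03)]:
    A,B=plane("top",f(a),z),plane("top",f(b),z);d=A-B;print(A.round(3),B.round(3),np.linalg.norm(d).round(3),np.degrees(np.arctan2(d[1],d[0])).round(1))
s=r.get_state();M=R.from_quat(s['eef_rot']).as_matrix();print(M.round(3))
w=np.array([.543,-.0505]);c=np.array([.604,.042]);u=(c-w)/np.linalg.norm(c-w);print(u,np.degrees(np.arctan2(u[1],u[0])),np.linalg.norm(c-w))
g=np.r_[w-u*.12,.16];print("tgt",g,"tool delta",M.T@(g-s['tool_pos']))
ty=M[:,1];print("tool y angle",np.degrees(np.arctan2(ty[1],ty[0])))
E
```

```text
[0.433 0.169 0.03 ] [ 0.518 -0.114  0.03 ] 0.295 106.6
[0.602 0.194 0.041] [0.653 0.018 0.041] 0.183 106.4
[0.672 0.24  0.03 ] [ 0.762 -0.044  0.03 ] 0.298 107.7
[ 0.518 -0.114  0.03 ] [ 0.762 -0.044  0.03 ] 0.254 -164.1
[0.433 0.169 0.03 ] [0.672 0.24  0.03 ] 0.248 -163.4
[[-0.     0.357  0.934]
 [-0.001  0.934 -0.357]
 [-1.    -0.001  0.   ]]
[0.55052784 0.83481681] 56.596767522128104 0.110802752673388
tgt [ 0.47693666 -0.15067802  0.16      ] tool delta [ 0.07898884 -0.59504643  0.49923414]
tool y angle 69.10028804176092
```

View pics/wrist0.png

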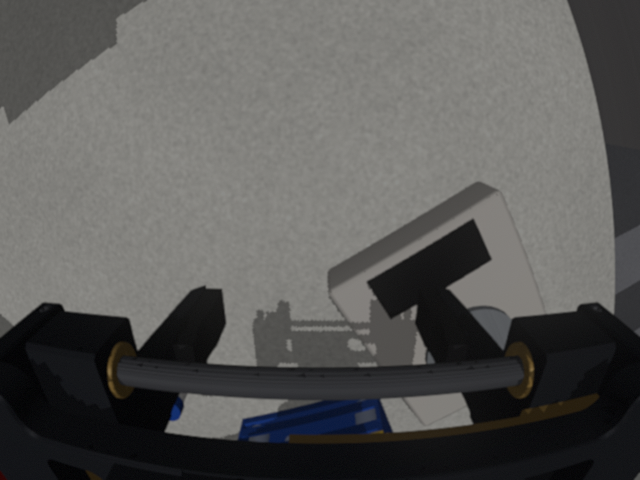

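arm_command:
  plan:
    - [0.024,0,-0.0425,0.0355,0]
    - [0.024,0,-0.0425,0.0355,0]
    - [0.024,0,-0.0425,0.0355,0]
    - [0.024,0,-0.0425,0.0355,0]
    - [0.024,0,-0.0425,0.0355,0]
    - [0.024,0,-0.0425,0.0355,0]
    - [0.024,0,-0.0425,0.0355,0]
    - [0.024,0,-0.0425,0.0355,0]
    - [0.024,0,-0.0425,0.0355,0]
    - [0.024,0,-0.0425,0.0355,0]
    - [0.024,0,-0.0425,0.0355,0]
    - [0.024,0,-0.0425,0.0355,0]
  force: 20

```text
clock: 1.65
tool_pos: [0.4395, -0.0463, 0.2387]
eef_rot: [0.128, 0.695, -0.128, 0.695]
contact_force: [1.0, 1.0, 0.4]
opening: 0.272
```

arm_command:
  plan:
    - [0.024,0,0,0,0.179]
    - [0.024,0,0,0,0.179]
    - [0.024,0,0,0,0.179]
    - [0.024,0,0,0,0.179]
    - [0.024,0,0,0,0.179]
    - [0.024,0,0,0,0.179]
    - [0.024,0,0,0,0.179]
    - [0.024,0,0,0,0.179]
    - [0.024,0,0,0,0.179]
    - [0.024,0,0,0,0.179]

```text
clock: 2.9
tool_pos: [0.4389, -0.0444, 0.2386]
eef_rot: [-0.624, -0.333, 0.624, -0.333]
contact_force: [0.6, -0.4, -1.5]
opening: 0.274
```

```bash
cat >> h.py <<'E'
def wpix(P,s):
    c=r.calibration('wrist');Mt=R.from_quat(s['eef_rot']).as_matrix()
    t=Mt.T@(np.asarray(P)-s['tool_pos']);m=c['mount'];q=m[:3,:3].T@(t-m[:3,3])
    th=np.arctan2(np.hypot(q[0],q[1]),q[2]);ph=np.arctan2(q[1],q[0])
    return np.array([c['cx']+c['fx']*th*np.cos(ph),c['cy']+c['fx']*th*np.sin(ph)])
def wplane(uv,z,s):
    c=r.calibration('wrist');a=(uv[0]-c['cx'])/c['fx'];b=(uv[1]-c['cy'])/c['fy'];th=np.hypot(a,b)
    d=np.array([np.sin(th)*a/th,np.sin(th)*b/th,np.cos(th)]);m=c['mount'];Mt=R.from_quat(s['eef_rot']).as_matrix()
    e=s['tool_pos']+Mt@m[:3,3];d=Mt@m[:3,:3]@d
    return e+d*(z-e[2])/d[2]
E
python3 - <<'E'
from h import *
s=r.get_state();p,d=r.snapshot('wrist');cv2.imwrite("pics/w1.png",p[:,:,::-1])
import pickle;pickle.dump(s,open('s1.pkl','wb'))
M=R.from_quat(s['eef_rot']).as_matrix();print(M.round(3),s['q'])
print(wpix([.543,-.0505,.038],s),wpix([.604,.042,.03],s))
E
```

```text
[[-0.     0.831 -0.556]
 [ 0.    -0.556 -0.831]
 [-1.    -0.    -0.   ]] [-0.18099189  0.47180541  0.26541875  2.10897655 -0.21752684  0.58622714
 -0.35099265]
[415.12285951 150.90049685] [414.10719062  37.76255861]
```

View pics/w1.png

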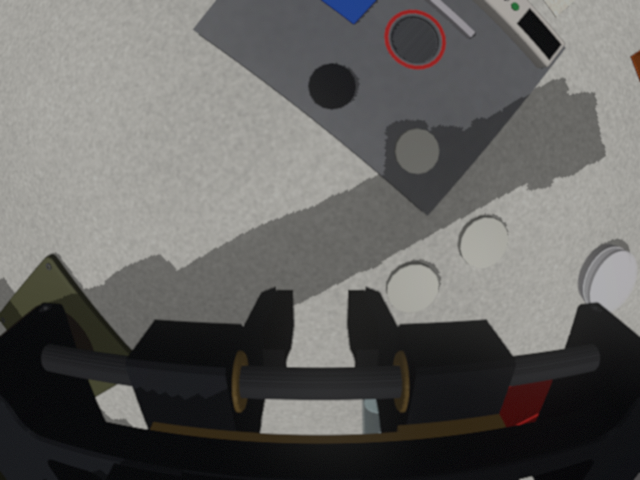

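The wrist view shows the white disc at (417,151) and the red ring at (415,39), within 2 px of where I predicted them. Next I refine those positions and work out the approach.

```bash
python3 - <<'E'
from h import *
import pickle
s=pickle.load(open('s1.pkl','rb'));p=cv2.imread("pics/w1.png")
hsv=cv2.cvtColor(p,cv2.COLOR_BGR2HSV).astype(int);H,S,V=hsv[...,0],hsv[...,1],hsv[...,2]
m=((H<10)|(H>170))&(S>90)&(V>60);m[100:]=0;ys,xs=np.nonzero(m);e=cv2.fitEllipse(cv2.convexHull(np.c_[xs,ys].astype(np.int32)));print(e)
P=np.array([wplane(q,.03,s)[:2] for q in np.c_[xs,ys]]);mid=lambda P:((P.min(0)+P.max(0))/2);print("well",mid(P),np.ptp(P,0),len(P))
k=np.zeros(m.shape,bool);k[122:180,390:445]=1
g=cv2.cvtColor(p,cv2.COLOR_BGR2GRAY);w=(g>85)&k
for c,st in blobs(w,100):print(c,st,wplane(c,.038,s))
n,l,stt,_=cv2.connectedComponentsWithStats(w.astype(np.uint8));i=l[151,417];ys,xs=np.nonzero(l==i)
P=np.array([wplane(q,.038,s)[:2] for q in np.c_[xs,ys]]);print("white",mid(P),np.ptp(P,0))
E
```

```text
((512.5365600585938, 50.859718322753906), (97.19001770019531, 263.09918212890625), 97.73867797851562)
well [ 0.72596498 -0.0248787 ] [0.30442436 0.19239212] 842
[416.91 150.85] [ 396  129   43   45 1513] [ 0.54453299 -0.05138346  0.038     ]
white [ 0.54473573 -0.05155798] [0.04244908 0.04273113]
```

```bash
python3 - <<'E'
from h import *
import pickle
s=pickle.load(open('s1.pkl','rb'));p=cv2.imread("pics/w1.png")
hsv=cv2.cvtColor(p,cv2.COLOR_BGR2HSV).astype(int);H,S,V=hsv[...,0],hsv[...,1],hsv[...,2]
m=((H<10)|(H>170))&(S>90)&(V>60);m[100:]=0;m[:,:370]=0;m[:,460:]=0;ys,xs=np.nonzero(m)
P=np.array([wplane(q,.03,s)[:2] for q in np.c_[xs,ys]]);c=(P.min(0)+P.max(0))/2;print("well",c,np.ptp(P,0),P.mean(0))
w=np.array([.5446,-.0514]);
M=R.from_quat(s['eef_rot']).as_matrix()
for cc in (c,np.array([.604,.042])):
  u=cc-w;print(np.linalg.norm(u),np.degrees(np.arctan2(u[1],u[0])), 'push dir',np.degrees(np.arctan2(-M[1,2],-M[0,2])),"tool yz disc",(M.T@(np.r_[w,.032]-s['tool_pos'])).round(4),"well",(M.T@(np.r_[cc,.032]-s['tool_pos'])).round(4))
E
```

```text
Traceback (most recent call last):
  File "h.py", line 22, in wplane
    c=r.calibration('wrist');a=(uv[0]-c['cx'])/c['fx'];b=(uv[1]-c['cy'])/c['fy'];th=np.hypot(a,b)
ValueError: time passes only in moves, steps and waits
```

```bash
python3 - <<'E'
from plant import r
import pickle
pickle.dump({n:r.calibration(n) for n in("scene","top","wrist")},open('cal.pkl','wb'))
E
sed -i "s/r\.calibration(/CAL.get(/; s/^from plant import r/from plant import r\nimport pickle\nCAL=pickle.load(open('cal.pkl','rb'))/" h.py
cat > w1.py <<'E'
from h import *
s=pickle.load(open('s1.pkl','rb'));p=cv2.imread("pics/w1.png")
hsv=cv2.cvtColor(p,cv2.COLOR_BGR2HSV).astype(int);H,S,V=hsv[...,0],hsv[...,1],hsv[...,2]
m=((H<10)|(H>170))&(S>90)&(V>60);m[100:]=0;m[:,:370]=0;m[:,460:]=0;ys,xs=np.nonzero(m)
P=np.array([wplane(q,.03,s)[:2] for q in np.c_[xs,ys]]);c=(P.min(0)+P.max(0))/2;print("well",c,np.ptp(P,0),P.mean(0))
w=np.array([.5446,-.0514]);
M=R.from_quat(s['eef_rot']).as_matrix()
for cc in (c,np.array([.604,.042])):
  u=cc-w;print(np.linalg.norm(u),np.degrees(np.arctan2(u[1],u[0])), 'push dir',np.degrees(np.arctan2(-M[1,2],-M[0,2])),"tool yz disc",(M.T@(np.r_[w,.032]-s['tool_pos'])).round(4),"well",(M.T@(np.r_[cc,.032]-s['tool_pos'])).round(4))
E
python3 w1.py
```

```text
well [0.60444857 0.04068553] [0.06139154 0.06126364] [0.60356231 0.04080792]
0.10982530295526699 56.97920562648896 push dir 56.21452489730802 tool yz disc [ 0.2066  0.0918 -0.0529] well [ 0.2066  0.0903 -0.1628]
0.11068839144192133 57.5446879137097 push dir 56.21452489730802 tool yz disc [ 0.2066  0.0918 -0.0529] well [ 0.2066  0.0892 -0.1636]
```

arm_command:
  plan:
    - [0.024,0,0.0457,-0.005,0]
    - [0.024,0,0.0457,-0.005,0]
    - [0.024,0.05,0,0,0]
    - [0.024,0.05,0,0,0]
    - [0.024,0.05,0,0,0]
    - [0.024,0.035,0,0,0]
    - [0.024,0.012,0,0,-0.015]
    - [0.024,0,0,0,0]
    - [0.024,0,0,0,0]

```text
clock: 4.08
tool_pos: [0.5217, -0.0867, 0.043]
eef_rot: [0.621, 0.339, -0.619, 0.34]
contact_force: [-0.0, -0.0, 0.5]
opening: 0.272
```

```bash
cat > st.py <<'E'
from h import *
import sys
n=sys.argv[1]
s=r.get_state();p,d=r.snapshot('wrist');cv2.imwrite(f"pics/{n}.png",p[:,:,::-1])
M=R.from_quat(s['eef_rot']).as_matrix();print(s['tool_pos'],s['contact_force'],s['clock'],'pushdir',np.degrees(np.arctan2(-M[1,2],-M[0,2])))
for a,P in(('disc0',[.5446,-.0514,.032]),('well',[.6043,.0412,.032])):print(a,(M.T@(np.array(P)-s['tool_pos'])).round(4),wpix(P,s))
E
python3 st.py w2
```

```text
[ 0.5217483  -0.08674083  0.04300981] [-0.04018376 -0.00150048  0.45920032] 4.075 pushdir 57.42364990668452
disc0 [ 0.0111  0.0002 -0.0421] [320.76307556 210.36419226]
well [ 0.0112  0.0007 -0.1522] [321.87776916 -38.59050703]
```

View pics/w2.png

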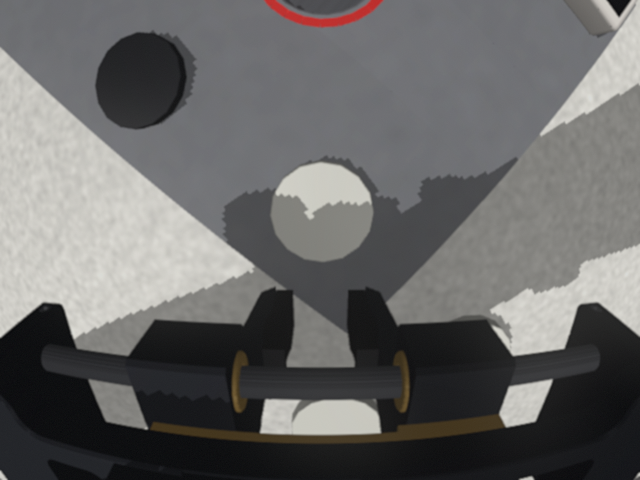

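The disc sits at (322,212), midway between the fingers, and the ring is straight ahead at u≈324. I'll lower to 32.5 mm and push partway.

arm_command:
  plan:
    - [0.024,0.0105,0,0,0]
    - [0.024,0,0,-0.006,0]
    - [0.024,0,0,-0.008,0]
    - [0.024,0,0,-0.01,0]
    - [0.024,0,0,-0.01,0]
    - [0.024,0,0,-0.01,0]
    - [0.024,0,0,-0.01,0]
    - [0.024,0,0,-0.01,0]
    - [0.024,0,0,-0.008,0]
    - [0.024,0,0,-0.004,0]
    - [0.024,0,0,0,0]

```text
clock: 5.5
tool_pos: [0.5619, -0.0222, 0.0312]
eef_rot: [0.62, 0.34, -0.62, 0.34]
contact_force: [-0.6, 0.8, 0.4]
opening: 0.275
```

```bash
python3 st.py w3
```

```text
[ 0.56185839 -0.02223835  0.03121228] [-0.57843548  0.84449474  0.39596424] 5.5 pushdir 57.420679040890654
disc0 [-0.0008  0.0012  0.0339] [322.64019285 368.23833086]
well [-0.0008  0.0016 -0.0763] [324.49204082 132.33445548]
```

View pics/w3.png

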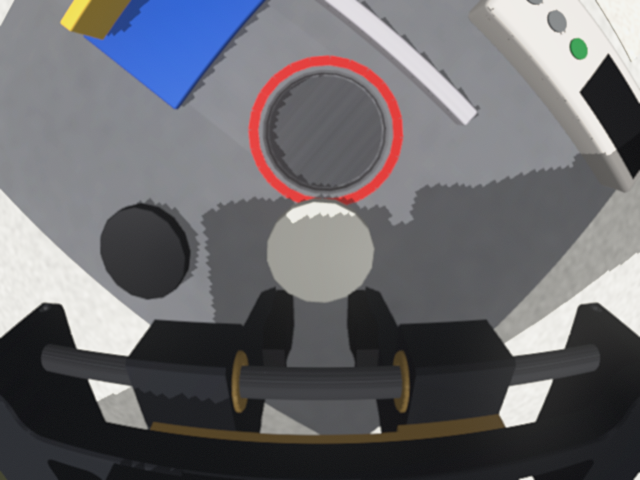

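```bash
cat > rel.py <<'E'
from h import *
import sys
s=r.get_state();M=R.from_quat(s['eef_rot']).as_matrix()
p=cv2.cvtColor(cv2.imread(f"pics/{sys.argv[1]}.png"),cv2.COLOR_BGR2HSV).astype(int);H,S,V=p[...,0],p[...,1],p[...,2]
m=((H<10)|(H>170))&(S>120)&(V>80);m[:,:200]=0;m[:,450:]=0;m[300:]=0
ys,xs=np.nonzero(m);T=np.array([M.T@(wplane(q,.03,s)-s['tool_pos']) for q in np.c_[xs,ys]])[:,1:]
# circle fit
A=np.c_[2*T,np.ones(len(T))];x=np.linalg.lstsq(A,(T**2).sum(1),rcond=None)[0];print("well yz",x[:2].round(4),"rad",np.sqrt(x[2]+x[0]**2+x[1]**2))
for c,st in blobs((S<45)&(V>120)&(np.indices(V.shape)[0]>190)&(np.indices(V.shape)[0]<310)&(abs(np.indices(V.shape)[1]-320)<70),800):
  print(c,st,(M.T@(wplane(c,.038,s)-s['tool_pos'])).round(4))
E
python3 rel.py w3
```

```text
well yz [ 0.002  -0.0765] rad 0.02860510734097008
[319.85 251.4 ] [ 267  201  108  102 8529] [-0.0068 -0.0002 -0.0297]
```

arm_command:
  plan:
    - [0.024,-0.0005,0.001,-0.004,0]
    - [0.024,0,0.0012,-0.006,0]
    - [0.024,0,0,-0.008,0]
    - [0.024,0,0,-0.008,0]
    - [0.024,0,0,-0.006,0]
    - [0.024,0,0,-0.006,0]
    - [0.024,0,0,-0.004,0]
    - [0.024,0,0,-0.003,0]
    - [0.024,0,0,-0.001,0]
    - [0.024,0,0,0,0]

```text
clock: 6.8
tool_pos: [0.5883, 0.015, 0.0317]
eef_rot: [0.62, 0.34, -0.62, 0.34]
contact_force: [0.2, -0.0, 0.1]
opening: 0.277
```

```bash
python3 st.py w4; python3 rel.py w4
```

```text
[0.58833648 0.01502469 0.03170218] [ 0.23102494 -0.00116467  0.10125551] 6.8 pushdir 57.395386948492
disc0 [-0.0003 -0.0011  0.0795] [318.36475238 428.95611715]
well [-0.0003 -0.0007 -0.0307] [318.72591752 243.80181503]
well yz [-0.0002 -0.0308] rad 0.02859320167728001
[319.74 248.5 ] [ 268  197  104  104 8393] [-0.0063 -0.0002 -0.0308]
```

View pics/w4.png

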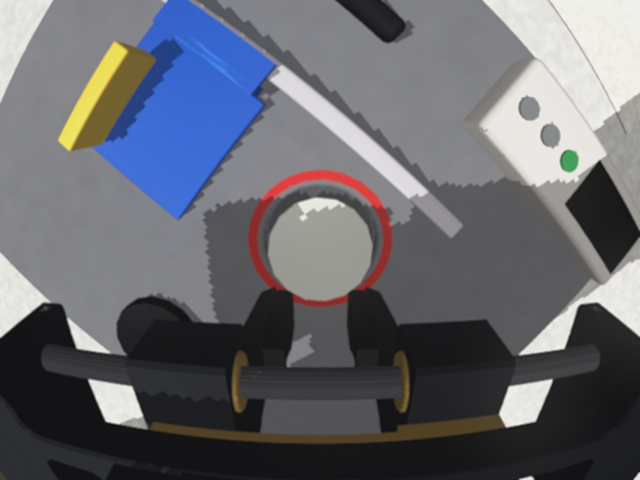

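```bash
cat > dep.py <<'E'
from h import *
import sys
s=r.get_state();p,d=r.snapshot('wrist')
M=R.from_quat(s['eef_rot']).as_matrix();c=CAL['wrist'];m=c['mount']
def P(u,v):
    a=(u-c['cx'])/c['fx'];b=(v-c['cy'])/c['fy'];th=np.hypot(a,b)+1e-9
    q=np.array([np.tan(th)*a/th,np.tan(th)*b/th,1.])*d[v,u]
    return s['tool_pos']+M@(m[:3,:3]@q+m[:3,3])
for a in sys.argv[1:]:
    u,v=map(int,a.split(','));print(a,p[v,u],P(u,v).round(4),d[v,u])
E
python3 dep.py 320,210 320,230 320,250 320,270 320,290 285,250 355,250 320,193 320,177 230,260 410,260
```

```text
320,210 [178 177 170] [0.6123 0.0527 0.0308] 0.15099446
320,230 [158 157 151] [0.6081 0.046  0.0328] 0.15163033
320,250 [157 156 150] [0.6035 0.0388 0.0331] 0.1540105
320,270 [154 153 148] [0.5992 0.0321 0.0357] 0.15409109
320,290 [153 152 145] [0.5948 0.0253 0.0381] 0.15436576
285,250 [155 154 148] [0.5917 0.0471 0.035 ] 0.15197276
355,250 [155 154 149] [0.6157 0.031  0.0332] 0.15387751
320,193 [73 72 74] [0.6153 0.0573 0.0229] 0.15681428
320,177 [223  64  63] [0.6196 0.0641 0.0301] 0.14742818
230,260 [86 87 89] [0.567  0.0549 0.0297] 0.15914547
410,260 [90 91 92] [0.6333 0.013  0.0307] 0.15812474
```

The disc is tilted. Its leading edge is at about 30.8 mm and its trailing edge is still on the deck at 38 mm, about 2.5 mm short of dropping. I'll push it a few mm further.

arm_command:
  plan:
    - [0.024,0,0,-0.001,0]
    - [0.024,0,0,-0.001,0]
    - [0.024,0,0,-0.001,0]
    - [0.024,0,0,-0.001,0]
    - [0.024,0,0,0,0]
    - [0.024,0,0,0,0]

```text
clock: 7.65
tool_pos: [0.5905, 0.0184, 0.0317]
eef_rot: [0.62, 0.34, -0.62, 0.34]
contact_force: [0.7, -0.5, -0.5]
opening: 0.274
```

```bash
python3 st.py w5;python3 dep.py 320,200 320,210 320,230 320,250 320,270 320,285 285,250 355,250
```

```text
[0.59049133 0.01840332 0.03172868] [ 0.71138395 -0.4598886  -0.5357405 ] 7.65 pushdir 57.40270473004256
disc0 [-0.0003 -0.0011  0.0835] [318.3750419  433.44414561]
well [-0.0003 -0.0006 -0.0266] [318.75802979 252.79912338]
320,200 [97 97 98] [0.6158 0.0582 0.0229] 0.1577521
320,210 [152 152 146] [0.6144 0.0561 0.0302] 0.15162818
320,230 [154 152 147] [0.6099 0.049  0.0307] 0.15372561
320,250 [154 152 146] [0.6051 0.0415 0.0307] 0.15656453
320,270 [153 152 146] [0.6001 0.0337 0.0303] 0.15984166
320,285 [154 153 147] [0.5963 0.0277 0.0306] 0.16185613
285,250 [152 151 146] [0.5923 0.0492 0.0294] 0.15792742
355,250 [158 158 151] [0.6176 0.0336 0.0309] 0.15633745
```

View pics/w5.png

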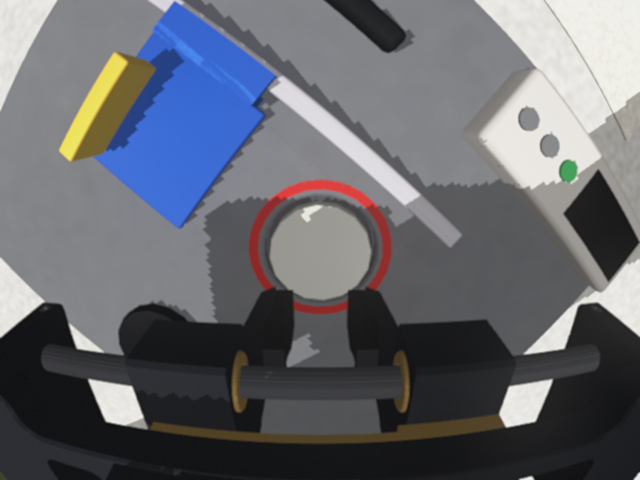

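The disc now reads level: its top is at about 30.5 mm all across and it sits inside the ring at (320,252). I'll back off, lift, shut the fingers and turn them for the cover tab.

arm_command:
  plan:
    - [0.024,0,0,0.01,0]
    - [0.024,-0.01,0,0.01,0]
    - [0.024,-0.045,0,0,0]
    - [0.0,-0.045,0,0,0]
    - [0.0,0,0,0,-0.172]
    - [0.0,0,0,0,-0.172]
    - [0.0,0,0,0,-0.172]
    - [0.0,0,0,0,-0.172]
    - [0.0,0,0,0,-0.171]
    - [0,0,0,0,0]

```text
clock: 9.0
tool_pos: [0.5794, 0.0004, 0.1323]
eef_rot: [0.423, 0.566, -0.423, 0.566]
contact_force: [-0.2, 0.5, -0.3]
opening: 0.006
```

```bash
cat > st2.py <<'E'
from h import *
import sys
n=sys.argv[1]
s=r.get_state();p,d=r.snapshot('wrist');cv2.imwrite(f"pics/{n}.png",p[:,:,::-1])
p,d=r.snapshot('top');cv2.imwrite(f"pics/{n}t.png",cv2.resize(p[130:310,190:400,::-1],None,fx=3,fy=3,interpolation=2));measure=__import__('m').measure
measure('top',p,(205,150,362,292)) if len(sys.argv)>2 else 0
M=R.from_quat(s['eef_rot']).as_matrix();print(s['tool_pos'],s['contact_force'],s['clock'],s['opening'],'tool z',np.degrees(np.arctan2(M[1,2],M[0,2])))
for a,y,z in(('tab0',.107,.0595),('start',.135,.044),('tabend',.022,.0595)):
  P=np.r_[.6043-.2857*y,.0412+.9583*y,z];print(a,P,(M.T@(P-s['tool_pos'])).round(4),wpix(P,s))
E
python3 st2.py w6
```

```text
[5.79357199e-01 3.83239837e-04 1.32292857e-01] [-0.15668411  0.4770287  -0.27070023] 9.0 0.006030144660377543 tool z -73.55956568664655
tab0 [0.5737301 0.1437381 0.0595   ] [ 0.0728  0.0352 -0.1391] [380.87965318  24.6181269 ]
start [0.5657305 0.1705705 0.044    ] [ 0.0883  0.0351 -0.1671] [376.28575822 -10.06394329]
tabend [0.5980146 0.0622826 0.0595   ] [ 0.0728  0.0354 -0.0541] [379.76738509 165.54662549]
```

View pics/w6t.png

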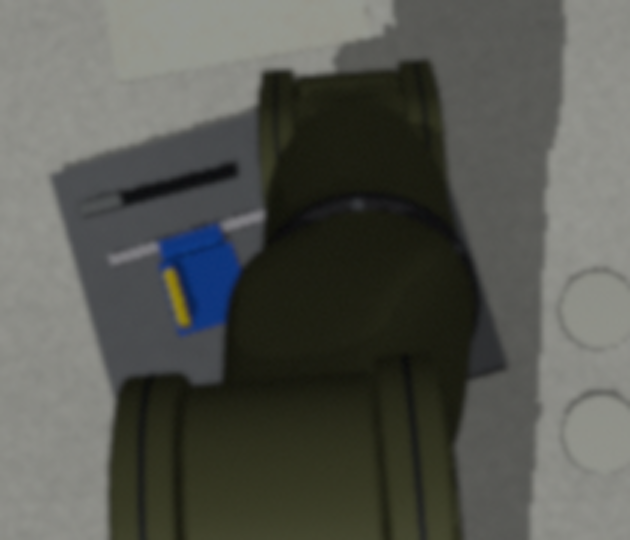

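View pics/w6.png

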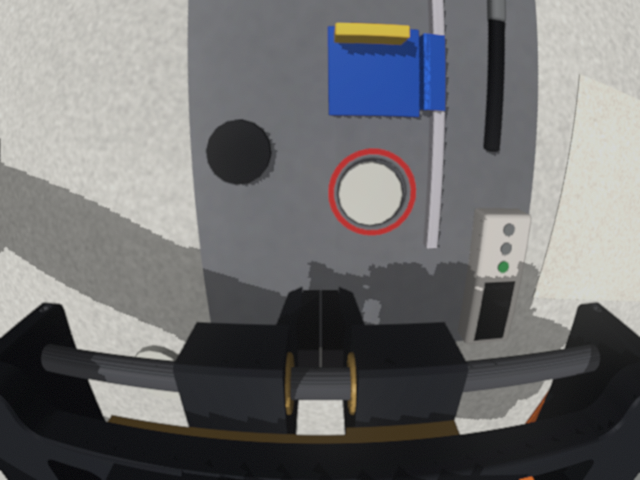

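The white disc lies in the ring at (371,192). The tab top is at about (373,29), so I need roughly +32 mm in tool y. I'll move beyond the tab and come down.

arm_command:
  plan:
    - [0,0,0.01,-0.055,0]
    - [0,0,0.011,-0.055,0]
    - [0,0,0.011,-0.055,0]
    - [0,0.04,0,0,0]
    - [0,0.035,0,0,0]
    - [0,0.013,0,0,0]
    - [0,0,0,0,0]

```text
clock: 9.98
tool_pos: [0.563, 0.1684, 0.0434]
eef_rot: [0.422, 0.567, -0.423, 0.567]
contact_force: [0.3, -0.5, -0.5]
opening: 0.007
```

```bash
python3 st2.py w7; python3 - <<'E'
from h import *
p,d=r.snapshot('scene');cv2.imwrite("pics/s7.png",cv2.resize(p[190:350,240:440,::-1],None,fx=3.5,fy=3.5,interpolation=2))
E
```

```text
[0.56297307 0.16842299 0.04344412] [ 0.31579448 -0.5226473  -0.4905962 ] 9.975 0.006935410250556662 tool z -73.45706328982331
tab0 [0.5737301 0.1437381 0.0595   ] [-0.016   0.0033  0.0267] [327.63339412 376.88544625]
start [0.5657305 0.1705705 0.044    ] [-0.0006  0.0033 -0.0013] [327.60707924 306.22824491]
tabend [0.5980146 0.0622826 0.0595   ] [-0.016   0.0034  0.1117] [325.99401031 482.07910175]
```

View pics/s7.png

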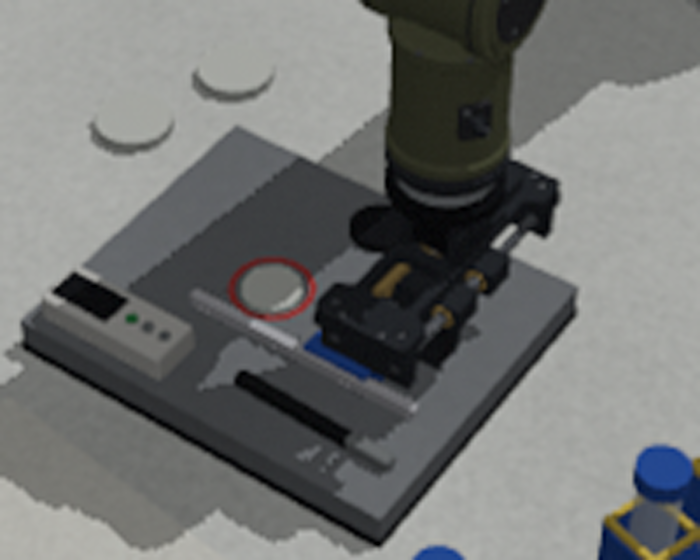

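arm_command:
  plan:
    - [0,0,0,0.006,0]
    - [0,0,0,0.008,0]
    - [0,0,0,0.01,0]
    - [0,0,0,0.01,0]
    - [0,0,0,0.01,0]
    - [0,0,0,0.01,0]
    - [0,0,0,0.01,0]
    - [0,0,0,0.01,0]
    - [0,0,0,0.008,0]
    - [0,0,0,0.006,0]
    - [0,0,0,0.002,0]
    - [0,0,0,0,0]

```text
clock: 11.62
tool_pos: [0.5884, 0.0819, 0.0436]
eef_rot: [0.422, 0.567, -0.423, 0.567]
contact_force: [0.6, -0.6, -0.6]
opening: 0.002
```

arm_command:
  plan:
    - [0,0,0,0.002,0]
    - [0,0,0,0.002,0]
    - [0,0,0,0,0]

```text
clock: 12.0
tool_pos: [0.5896, 0.0785, 0.0436]
eef_rot: [0.422, 0.567, -0.423, 0.567]
contact_force: [-1.3, -0.1, 0.2]
opening: 0.005
```

```bash
python3 st2.py w8; python3 - <<'E'
from h import *
p,d=r.snapshot('scene');cv2.imwrite("pics/s8.png",cv2.resize(p[190:350,240:440,::-1],None,fx=3.5,fy=3.5,interpolation=2))
E
```

```text
[0.58957738 0.07848968 0.04356633] [-1.28616586 -0.08130208  0.18902553] 12.0 0.004916207128233051 tool z -73.38905565170462
tab0 [0.5737301 0.1437381 0.0595   ] [-0.0159  0.0034 -0.0671] [330.23197636 160.34623449]
start [0.5657305 0.1705705 0.044    ] [-0.0004  0.0035 -0.0951] [329.42536603  84.51351655]
tabend [0.5980146 0.0622826 0.0595   ] [-0.0159  0.0034  0.0179] [328.23406734 361.44107949]
```

View pics/s8.png

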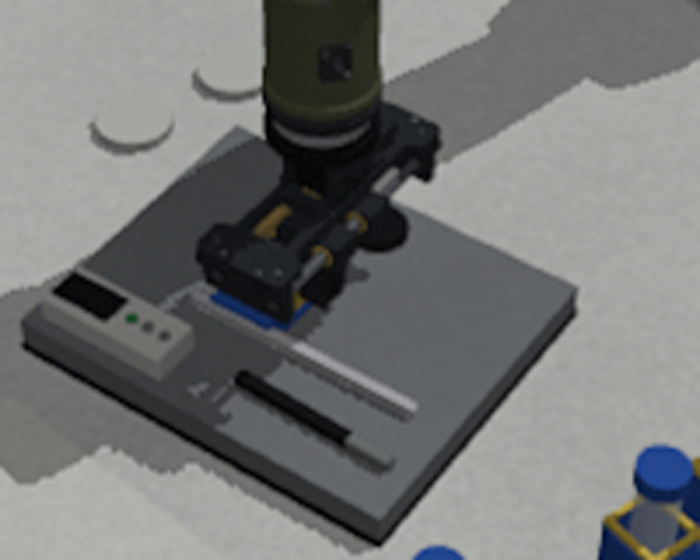

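arm_command:
  plan:
    - [0,0,0,0.002,0]
    - [0,0,0,0.002,0]
    - [0,0,0,0,0]

```text
clock: 12.52
tool_pos: [0.5911, 0.0749, 0.0437]
eef_rot: [0.423, 0.567, -0.422, 0.567]
contact_force: [-0.3, 2.5, 0.4]
opening: 0.002
```

arm_command:
  plan:
    - [0,0,0,0.002,0]
    - [0,0,0,0,0]

```text
clock: 12.78
tool_pos: [0.5912, 0.0748, 0.0437]
eef_rot: [0.422, 0.568, -0.422, 0.567]
contact_force: [-3.1, 3.8, 0.4]
opening: 0.002
```

arm_command:
  plan:
    - [0,0,0,0.003,0]
    - [0,0,0,0.003,0]
    - [0,0,0,0,0]

```text
clock: 13.15
tool_pos: [0.5911, 0.0746, 0.0437]
eef_rot: [0.423, 0.571, -0.419, 0.565]
contact_force: [-6.0, 13.2, 3.2]
opening: 0.003
```

The tip stopped moving and the force rose to about 14 N, so the cover is at its stop. I'll back off, lift and check.

arm_command:
  plan:
    - [0,0,0,-0.008,0]
    - [0,0,0,-0.02,0]
    - [0,0,0,-0.02,0]
    - [0,-0.05,0,0,0]
    - [0,-0.05,0,-0.03,0]
    - [0,-0.04,0,-0.06,0]
    - [0,0,0,-0.06,0]
    - [0,0,0,-0.06,0]
    - [0,0,0,0,0]

```text
clock: 14.28
tool_pos: [0.518, 0.3154, 0.1783]
eef_rot: [0.42, 0.571, -0.418, 0.568]
contact_force: [0.4, -0.6, -0.4]
opening: 0.004
```

```bash
python3 st2.py w9 1 | grep -v white; python3 - <<'E'
from h import *
p,d=r.snapshot('scene');cv2.imwrite("pics/s9.png",cv2.resize(p[190:350,240:440,::-1],None,fx=3.5,fy=3.5,interpolation=2))
E
```

```text
top blue [293.   211.57] [277 195  31  35 636] [0.613  0.0395 0.0355]
top yel [282.82 218.39] [280 210   7  18  51] [0.5927 0.0618 0.0595]
top black [314.62 165.18] [305 159  20  13 151] [ 0.7236 -0.0111  0.038 ]
top black [251.46 190.41] [231 184  39  14 197] [0.6631 0.137  0.038 ]
top black [290.72 255.87] [282 247  19  19 290] [0.5087 0.0443 0.038 ]
[0.51803725 0.31543451 0.17830232] [ 0.39383827 -0.59355434 -0.43702291] 14.275 0.004413753346304199 tool z -72.7123061830648
tab0 [0.5737301 0.1437381 0.0595   ] [0.1178 0.0021 0.1811] [322.37320425 409.2214429 ]
start [0.5657305 0.1705705 0.044    ] [0.1335 0.0025 0.1532] [322.7372057  377.82508468]
tabend [0.5980146 0.0622826 0.0595   ] [0.1174 0.0011 0.2661] [321.1657339  460.89019248]
```

View pics/s9.png

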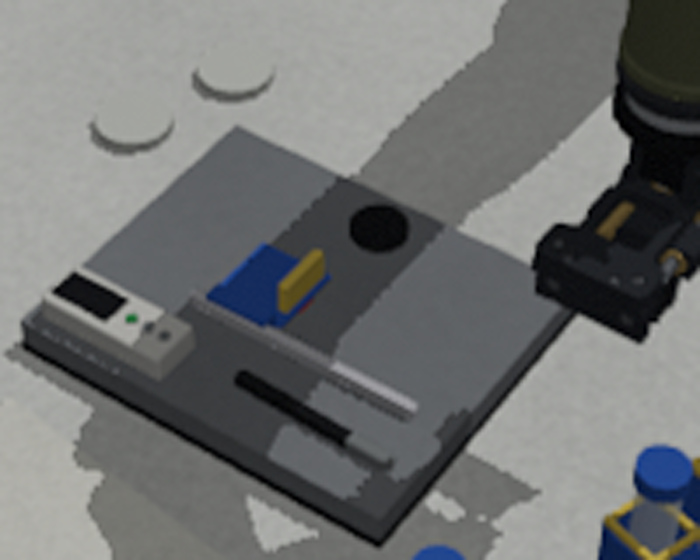

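View pics/w9t.png

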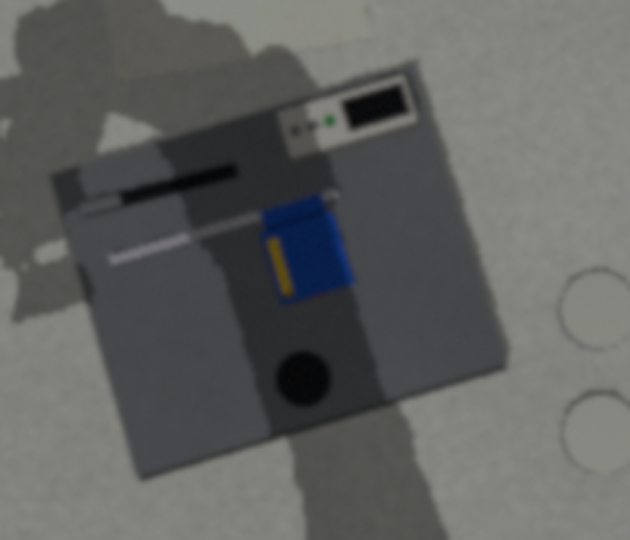

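```bash
python3 -c "
from plant import r
print(r.finish_job())"
```

```text
the job is handed in; nothing more can be done
None
```

The white disc is flat in the measuring well and the blue cover is closed over it. I handed the job in at about 14.4 s of the 46 s allowed.

- **Disc:** I slid it about 110 mm with the slightly open fingertips, about 2 mm above the deck. It first stopped tilted on the well's rim, about 2.5 mm short, so I pushed it 4 mm further. Wrist depth then gave its top at about 30–31 mm all across, which is flush with the deck.
- **Cover:** I pushed the tab with the fingers shut until the tip stopped moving and the force rose to about 14 N. The top camera then put the tab 23 mm from the well's centre along the meter's y; fully closed is 22 mm, so they agree within the roughly 2 mm calibration error.
- **Everything else:** The dark disc measured within about 1 mm of where it started. In the pictures the marker and the other pale discs look unmoved, though the marker's centroid shifted about 5 mm in y because the arm's shadow fell on it. I did not measure the other bystanders again. The arm was clear of everything when I handed in.
- **Disagreement:** The tab's x in the top view is about 5 mm off the meter model. It was offset by about the same amount before I moved it, so I take it as a measuring bias.
- **Ring still visible:** A thin red sliver of the ring shows under the cover's +y edge in the scene view. I put that down to the slanted viewing angle.

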